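# Fit the hub with the matching keyway on the test shaft

## Task

Three gold hubs with torque arms stand beside the white test station. Fit onto the station's upright keyed shaft the one hub whose keyway lines up with the red key when its arm lies between the two black posts: lower it over the shaft until it sits flat on the white base plate, arm between the posts, and let go. Leave the other two hubs where they stand.

Things in the scene. Friction and masses are not known exactly. Their poses are not given: they have to be found in the camera images.
- hub_a: sizes in mm: gold octagonal hub, 58 across flats (24 wide, facing +-x, +-y, diagonals), 30 high, 0.2 kg; through bore 25 wide. Torque arm: bar 16 wide, 10 high, level with the underside, ends 100 from the axis (black dot). Origin: bore axis, underside; x along arm, y left of arm seen from above, z up. Keyway: full-height slot, 13 wide, out to 24 from the axis, towards +y (left of the arm).
- hub_b: sizes in mm: gold octagonal hub, 58 across flats (24 wide, facing +-x, +-y, diagonals), 30 high, 0.2 kg; through bore 25 wide. Torque arm: bar 16 wide, 10 high, level with the underside, ends 100 from the axis (black dot). Origin: bore axis, underside; x along arm, y left of arm seen from above, z up. Keyway: full-height slot, 13 wide, out to 24 from the axis, towards -y (right of the arm).
- hub_c: sizes in mm: gold octagonal hub, 58 across flats (24 wide, facing +-x, +-y, diagonals), 30 high, 0.2 kg; through bore 25 wide. Torque arm: bar 16 wide, 10 high, level with the underside, ends 100 from the axis (black dot). Origin: bore axis, underside; x along arm, y left of arm seen from above, z up. Keyway: full-height slot, 13 wide, out to 24 from the axis, towards -x (opposite the arm).
- station: sizes in mm: fixed test station. White plate 215 x 140 (x -62 to 152), top at z 20. Origin: shaft axis at table height; x from shaft to midway between posts, z up. Upright steel shaft 19 thick, tapered from z 44 to an 8 thick nose at z 58. Two black posts 16 thick at x 85, y +-33, to z 55; grey box x 118 to 148, to z 48. A hub has 3 mm play on the shaft; seated, its underside lies on the plate.
- key (a point): the red key: 6 mm wide ridge on the shaft's +y side (left of the posts, seen from above), from the plate to 42 mm above the table (narrowed on top), standing out to 19 mm from the shaft axis. Point: its top, 12 mm from the axis; axes as the station's. A painted red line on the plate points the same way. A hub's keyway must come over it; it leaves about 10 degrees of play.

How it is judged (in metres and radians):
At the end, for the whole second after the job is handed in: The hub with its keyway left of its arm is on the shaft: axes within 10 mm, underside within 6 mm of the plate, tilt under 0.1 rad, arm within 0.3 rad of the line from shaft to midway between the posts, at rest; the other two hubs within 40 mm of their starts (horizontal distance between hub_a and station below 0.01 m and z of hub_a in the frame of station between 0.014 and 0.026 m and angle between hub_a's own z axis and vertical below 0.1 rad and angle between the x axis of hub_a and the x axis of station, either way round below 0.3 rad and linear speed of hub_a below 0.02 m/s and distance of each of hub_b, hub_c from where it was at the start of the episode below 0.04 m); the robot touches nothing.
It fails at once if one of the other two hubs is moved more than 40 mm (distance of any of hub_b, hub_c from where it was at the start of the episode above 0.04 m).
It also fails if it takes over 40 s, if anything falls off the work surface, if the arm or the gripper's body presses on something with over 40 N, if the wrist force passes 120 N, or if a joint passes its speed limit or range.

## Robot

A 7-joint arm with a two-finger parallel gripper is mounted at the origin on the work surface. World frame = base frame: x ahead of the robot, y to its left, z up, the work surface at z = 0. Lengths are in mm, angles in rad, forces in N, time in s.
With the tool pointing down it reaches from about 400 to 875 mm from the base axis. Payload 4.4 kg.
Tool frame: the origin (TCP) lies at the very end of the fingers, on their centre line; the grasp point (between the pads) lies 19 mm behind it; z points along the fingers, y is the direction in which the jaws open and shut (so a half turn about z gives the same grasp; the last joint's range is limited). The gripper opens to 85 mm and grips with 20 to 120 N. Pads are 22 mm wide; open, the fingers measure 114 mm over their backs; the gripper's body (76 mm by 85 mm) begins 54 mm behind the grasp point. The pads swing forward as they close: fully open they stand 13 mm farther back than shut.
Start: joints at [1.128, 0.628, 0.038, 1.517, -0.027, 0.996, -0.02], TCP at [239.193, -604.404, 231.313] pointing down, gripper open.
Joint ranges: [-3.06, 3.06], [-0.37, 2.12], [-1.25, 1.32], [0.18, 2.47], [-1.1, 4.24], [0.23, 1.98], [-2.94, 2.94]. Speed limits (rad/s): [2.57, 2.57, 3.14, 3.14, 3.14, 3.14, 3.14].

## Interface

Orientations are given as [roll, pitch, yaw] about the fixed x, y, z axes, in that order (R = Rz(yaw) Ry(pitch) Rx(roll)).
In Python, from cell import ctrl gives the robot as it stands.
- The arm moves only by the shell command python3 -m crank 'ROWS' [OPENING]. ROWS is JSON, a list that holds one entry, the list of rows, each a list of 6 numbers: the shift along the tool's x, y, z in units of 30 mm (1.0 is 30 mm), then the turn, a rotation vector about the tool's x, y, z in units of 6 degrees (1.0 is 6 degrees). In form: [[[tx, ty, tz, rx, ry, rz], ...]]. A call has 1 to 12 rows; each row shifts and turns the pose as measured when the row begins, along the tool's axes as they then stand; what a row does not reach is not made up. A row lasts 1/12 s, in which the tool goes at most 41.7 mm and 7.16 degrees, less where a joint would pass 70% of its speed; a pose out of reach is approached as far as the arm can. A call is refused whole if a number of a shift passes 1 or a number of a turn 1, either way. A call with a gripper value outside its range is refused whole. OPENING is the gripper command: -1 is fully open, 1 is shut, values between are in proportion, set as the call begins (- or left out, the last holds). The fingers move at their own pace and stop on an object; the grip force is fixed at half the most. Time passes only in rows, so rows that do not move let the fingers close. It gives the time, the measured TCP pose, the force and the opening at its end, in the units of the state.
- ctrl.read_state(): the state, without advancing time (a new reading comes with each control period).
- ctrl.get_image(name): name is "side" or "top" or "wrist"; returns a dict with "color" (420x560x3 uint8, red, green, blue), "depth" (420x560 float32, mm along the optical axis (not along the pixel's ray), 0 where there is no reading), "camera_matrix" (3x3 intrinsics, pixels), "R" (3x3) and "t" (3): a world point X has camera coordinates R X + t. Camera axes: x right, y down, z forward; pixel columns grow to the right and rows downward; lengths in mm; the calibration is good to about 2 mm. The wrist camera is an equidistant fisheye: a pixel r from the principal point sees the ray r / f radians off the axis. A picture is of the moment at which its call begins.
- ctrl.finish_job(): hands the job in, once; it reports no verdict.
Trained networks look in a picture, given as the dict that the camera call returned (one of the last four; its "shot" number tells which), for a name from the list of things; names that differ only in an ending like _2 or _b are one class to them, and where a whole thing is asked for, a point or a joint stands for the part that bears it (a point fixed in the world has none). Each returns a list of dicts, best first, with "conf" (0 to 1); they miss things now and then, are a little off and sometimes report something else, mostly with a low value. They report only what shows in the picture. A call takes as long as a camera call.
- ctrl.search_frame(query, picture): "extent" ([centre column, centre row, width, height] in pixels, round what is visible of it).
The state is a dict: "clock": time; "qpos": joint angles; "qd": joint speeds; "tau": joint torques, N m; "eef_pos": TCP position; "tool_rot": TCP orientation; "force": force on the tool from outside, world axes, zero at the start; "torque": the same for the moment, N m; "width": finger opening in mm.
Only numpy, scipy, OpenCV 4.12 (cv2) and the standard library are available. Lean on these libraries where they do the work, as an engineer would, in place of code of your own. Each camera call takes 0.05 s, during which the arm holds its last target. There are 200 camera calls.

## Working session

There is one attempt and no reset: what is moved stays moved. The work goes in short steps, Python scripts to look and compute and a shell command to move; the robot and the scene stay as the last step left them, time stands still between calls to the robot, and variables do not carry over. Pictures are saved under pics/ and viewed, about 8 in all and at most 12, crops included, and the job is handed in when it is done.

```bash
mkdir -p pics; ls; python3 - <<'E'
from cell import ctrl
import cv2,numpy as np
s=ctrl.read_state();print(s)
ims=[ctrl.get_image(n) for n in("top","side")]
for n,i in zip(("top","side"),ims):
    cv2.imwrite(f"pics/{n}0.png",i["color"][:,:,::-1]);print(n,i["camera_matrix"].tolist(),i["R"].tolist(),i["t"].tolist())
    for q in("hub_a","station","key"):
        print(n,q,[(np.round(d["extent"]).tolist(),round(d["conf"],2)) for d in ctrl.search_frame(q,i)])
E
```

```text
pics
{'clock': 0.0, 'qpos': array([ 1.12819023,  0.62934373,  0.03842414,  1.51839392, -0.02703782,
        0.99627946, -0.01998825]), 'qd': array([ 9.69211016e-04, -3.55372728e-05,  1.37842411e-03,  7.27306870e-04,
       -5.60663181e-04, -2.59807320e-04,  4.02102809e-04]), 'tau': array([-1.27973203e-04, -5.63400185e+01,  1.22620337e+00, -1.93444705e+01,
        1.09583544e-02,  1.05129916e-02,  5.02140153e-06]), 'eef_pos': array([ 238.98249196, -603.79160341,  230.38201284]), 'tool_rot': array([-3.13968506e+00, -1.66780786e-05,  3.76811080e-01]), 'force': array([-0.56265585, -0.50237078,  0.14922408]), 'torque': array([-0.01145243,  0.02988838, -0.03298514]), 'width': 85.48263095019837}
top [[528.3693756888787, 0.0, 284.19747763907844], [0.0, 528.3693756888787, 214.43393498498574], [0.0, 0.0, 1.0]] [[0.0014823548453282026, -0.9996611483247176, 0.025988288789760037], [-0.992794510717178, -0.004585105134642059, -0.11974153957897629], [0.11982012399405952, -0.025623531002024563, -0.9924648973868226]] [1.0250724543902292, 518.5616685659002, 1200.7067090584178]
top hub_a [([278.0, 202.0, 23.0, 56.0], 0.78), ([158.0, 231.0, 29.0, 53.0], 0.69), ([219.0, 203.0, 27.0, 57.0], 0.57)]
top station [([408.0, 205.0, 69.0, 99.0], 0.65)]
top key [([408.0, 203.0, 72.0, 101.0], 0.88)]
side [[400.1605083008746, 0.0, 279.38203040036683], [0.0, 400.1605083008746, 212.4706521527251], [0.0, 0.0, 1.0]] [[-0.9918197227192986, -0.12707829090258027, 0.012031026817881839], [-0.10123356807883167, 0.7256767675487029, -0.6805475690457606], [0.07775218530074876, -0.6761984450006854, -0.7326051191874193]] [480.9448717087278, 76.66417179761906, 840.5991622168783]
side hub_a [([245.0, 226.0, 60.0, 37.0], 0.88), ([238.0, 282.0, 65.0, 36.0], 0.85), ([256.0, 356.0, 79.0, 42.0], 0.81)]
side station [([269.0, 138.0, 94.0, 51.0], 0.91)]
side key [([267.0, 139.0, 88.0, 46.0], 0.74)]
```

View pics/top0.png

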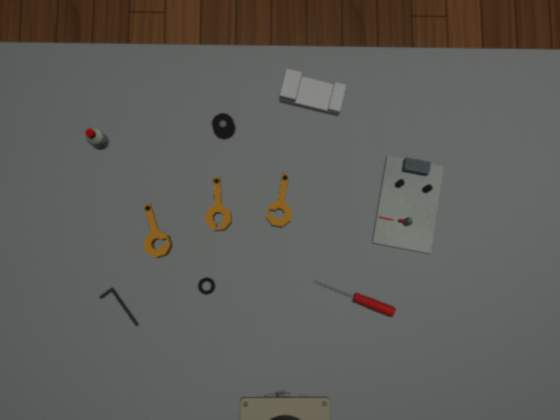

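The top view shows three hubs at about (157,243), (219,217) and (279,214), all with arms pointing up. The station is at (408,205), with its posts up and the red line pointing left. I'll zoom in on the keyways.

```bash
python3 - <<'E'
import cv2,numpy as np
im=cv2.imread("pics/top0.png")
c=im[165:260,135:300]
d=im[150:256,370:450]
c=cv2.resize(c,None,fx=4.8,fy=4.8,interpolation=cv2.INTER_CUBIC)
cv2.imwrite("pics/crop1.png",cv2.convertScaleAbs(c,alpha=1.5))
E
cat > h.py <<'E'
import numpy as np,cv2
def toworld(im,uv,z):
    K,R,t=im["camera_matrix"],np.array(im["R"]),np.array(im["t"])
    d=R.T@np.linalg.inv(K)@[uv[0],uv[1],1.]; o=-R.T@t
    return o+d*(z-o[2])/d[2]
E
python3 - <<'E'
from cell import ctrl
from h import *
im=ctrl.get_image("top")
c=im["color"].astype(int)
gold=((c[:,:,0]>120)&(c[:,:,2]<80)&(c[:,:,1]>70)).astype(np.uint8)
n,l,st,ce=cv2.connectedComponentsWithStats(gold)
for k in range(1,n):
    if st[k,4]>100: print(st[k],ce[k])
hsv=cv2.cvtColor(im["color"],cv2.COLOR_RGB2HSV)
for k in range(1,n):
    if st[k,4]>100:
        x,y,w,h,a=st[k]; print("z top depth")
        R,t=np.array(im["R"]),np.array(im["t"])
        ys,xs=np.where(l==k); zz=im["depth"][ys,xs]
        P=(R.T@((np.linalg.inv(im["camera_matrix"])@np.c_[xs,ys,np.ones(len(xs))].T)*zz-t[:,None])).T
        top=P[P[:,2]>22]
        low=P[P[:,2]<16]
        (cx,cy),r=cv2.minEnclosingCircle(top[:,:2].astype(np.float32))
        far=low[np.argsort(-np.hypot(low[:,0]-cx,low[:,1]-cy))[:8]].mean(0)
        print(len(top),np.round([cx,cy,r]),np.median(top[:,2]),far.round(),np.degrees(np.arctan2(far[1]-cy,far[0]-cx)))
E
```

```text
[267 180  25  46 470] [280.31702128 207.14255319]
[206 184  24  46 460] [217.27826087 210.16304348]
[144 210  26  47 478] [154.29288703 237.49790795]
z top depth
341 [460.  20.  91.] 28.13636629887041 [602.   2.   9.] -7.028107463931265
z top depth
335 [455. 103. 108.] 28.81128152896064 [593. 166.   8.] 24.456592989505907
z top depth
346 [413. 180. 152.] 28.98851987530213 [526. 326.   8.] 52.37352581117616
```

View pics/crop1.png

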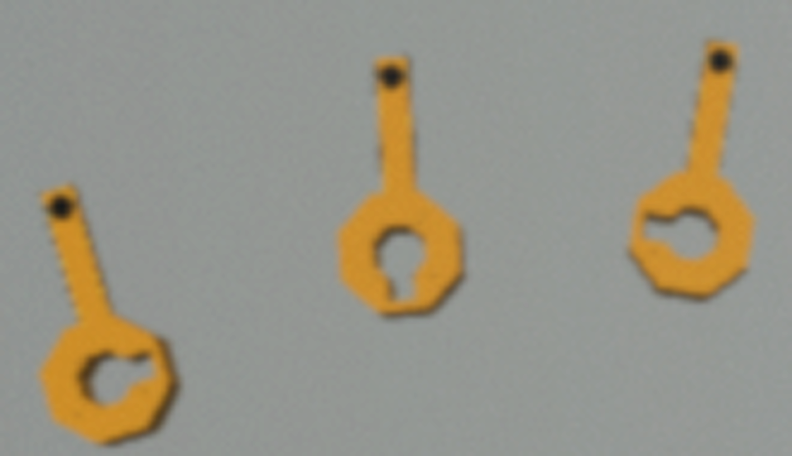

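The rightmost hub, at (280,214), has its keyway left of the arm, so it is hub_a. Next I'll locate it and the station.

```bash
python3 - <<'E'
from cell import ctrl
from h import *
im=ctrl.get_image("top"); K,R,t=im["camera_matrix"],np.array(im["R"]),np.array(im["t"])
def P(x,y):
    z=im["depth"][y,x]; return R.T@(np.linalg.inv(K)@[x,y,1.]*z-t)
hub=toworld(im,(279.8,214),30);dot=toworld(im,(285,177.5),10)
print("hub",hub.round(1),"dot",dot.round(1),np.degrees(np.arctan2(*(dot-hub)[1::-1])),np.hypot(*(dot-hub)[:2]))
# hub outline from colour, project to z=30
c=im["color"].astype(int)
sub=c[165:250,370:450]; dark=(sub.sum(2)<150).astype(np.uint8)
n,l,st,ce=cv2.connectedComponentsWithStats(dark)
for k in range(1,n):
    if st[k,4]>5: print(st[k],ce[k]+[370,165],toworld(im,ce[k]+[370,165],55).round(1))
red=((c[:,:,0]>120)&(c[:,:,1]<80)&(c[:,:,2]<80)).astype(np.uint8)
n,l,st,ce=cv2.connectedComponentsWithStats(red)
for k in range(1,n):
    if st[k,4]>3: print("red",st[k],ce[k])
print("depth z near shaft");print(np.array([[P(x,y)[2] for x in range(398,416)] for y in range(214,230)]).round().astype(int))
d=im["color"][150:256,370:450]
cv2.imwrite("pics/crop2.png",cv2.convertScaleAbs(cv2.resize(d[:,:,::-1],None,fx=5.5,fy=5.5,interpolation=cv2.INTER_CUBIC),alpha=1.6))
E
```

```text
hub [519.7  12.8  30. ] dot [6.101e+02 3.000e-01 1.000e+01] -7.913080552241848 91.30830895678635
[33  0 24 10 56] [413.01785714 171.25      ] [ 618.1 -296.1   55. ]
[25 15  9  7 42] [399.21428571 183.07142857] [ 590.1 -263.1   55. ]
[53 20  9  8 46] [426.76086957 188.30434783] [ 578.2 -327.    55. ]
[33 54  7  6 22] [405.72727273 222.27272727] [ 498.8 -275.9   55. ]
red [ 86 129   7   7  35] [ 89.         131.82857143]
red [379 217  14   4  22] [385.54545455 218.09090909]
red [356 295  38  18 154] [375.17532468 303.81818182]
depth z near shaft
[[19 19 17 23 19 20 18 21 18 20 21 16 20 19 19 21 18 19]
 [19 19 20 18 16 20 18 17 22 21 19 19 20 17 17 18 18 19]
 [22 26 19 21 18 15 17 16 18 16 20 20 17 15 20 18 15 17]
 [19 16 21 21 15 18 19 19 23 19 46 42 17 15 16 17 17 17]
 [19 20 16 20 19 14 18 35 46 49 51 56 54 47 21 22 17 18]
 [19 29 30 39 37 39 34 42 47 51 54 57 56 60 20 19 15 19]
 [21 30 40 44 43 38 36 47 49 53 60 53 59 59 44 23 17 18]
 [28 31 38 36 33 36 39 44 43 54 54 59 56 57 48 21 17 21]
 [17 19 23 23 25 30 40 46 50 53 47 56 60 53 42 20 19 22]
 [16 23 19 18 19 29 37 39 44 49 52 52 50 49 14 21 23 24]
 [21 20 20 17 20 20 34 41 41 43 44 45 45 17 21 25 20 18]
 [21 18 25 20 20 17 23 29 34 39 34 18 19 19 18 20 19 19]
 [20 20 22 16 19 18 14 18 18 17 20 18 17 20 14 14 12 18]
 [22 17 17 17 23 23 17 21 17 21 20 18 14 21 20 19 22 15]
 [17 17 19 19 21 18 19 19 15 14 18 16 21 23 20 24 14 18]
 [18 19 16 23 20 22 16 17 18 23 21 22 20 16 14 20 17 14]]
```

View pics/crop2.png

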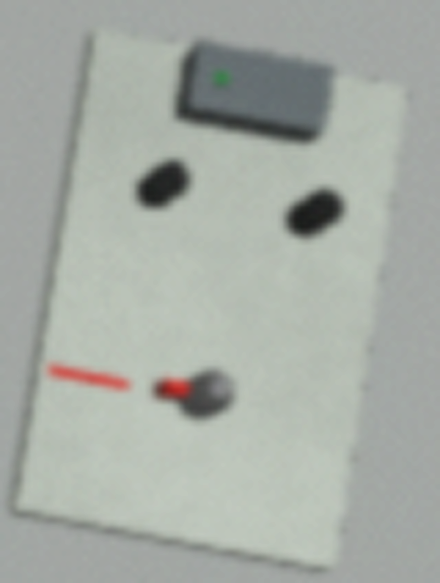

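```bash
python3 -m crank '[[[0.5,-1,0,0,0,0.98],[0.5,-1,0,0,0,0.98],[0.5,-1,0,0,0,0.98],[0.5,-1,0,0,0,0.98],[0.5,-1,0,0,0,0.98]]]' -1
cat >> h.py <<'E'
def delta(s,tx,ty,tz,yaw_deg=None):
    "units still to go in tool axes, plus yaw turn about tool z"
    from scipy.spatial.transform import Rotation as Ro
    R=Ro.from_euler("xyz",s["tool_rot"]).as_matrix()
    d=R.T@(np.array([tx,ty,tz])-s["eef_pos"])/30
    r=None
    if yaw_deg is not None:
        T=Ro.from_euler("xyz",[180,0,yaw_deg],degrees=True).as_matrix()
        r=np.degrees(Ro.from_matrix(R.T@T).as_rotvec())/6
    return d.round(2),None if r is None else r.round(2)
E
python3 - <<'E'
from cell import ctrl
from h import *
s=ctrl.read_state();print(s["eef_pos"].round(1),np.degrees(s["tool_rot"]).round(2),delta(s,520,12.8,150,-8))
im=ctrl.get_image("top")
a,b=toworld(im,(401.6,181.3),55),toworld(im,(429.3,187.3),55); n=toworld(im,(410.9,219.1),58)
m=(a+b)/2; v=(a-b)[:2]; ang=np.degrees(np.arctan2(v[1],v[0]))-90
print(a,b,np.hypot(*v),ang,n,m,np.degrees(np.arctan2(*(m-n)[1::-1])),np.hypot(*(m-n)[:2]))
E
```

```text
clock: 0.92
eef_pos: [282.7, -449.0, 229.6]
tool_rot: [3.134, 0.001, -0.173]
force: [0.8, 0.2, -0.1]
width: 85.5
[ 282.7 -449.   229.6] [ 1.7959e+02  4.0000e-02 -9.9100e+00] (array([  5.14, -16.54,   2.53]), array([ 0.07,  0.01, -0.32]))
[ 594.26028049 -268.77306419   55.        ] [ 580.55438567 -332.99595052   55.        ] 65.6690998935789 -12.04685218070128 [ 505.8833523  -287.24030259   58.        ] [ 587.40733308 -300.88450736   55.        ] -9.501209480079151 82.65787176951434
```

```bash
python3 -m crank '[[[0.3,-1,0,0,0,-0.05],[0.3,-1,0,0,0,-0.05],[0.3,-1,0,0,0,-0.05],[0.3,-1,0,0,0,-0.05],[0.3,-1,0,0,0,-0.05],[0.3,-1,0,0,0,-0.05],[0.3,-1,0,0,0,0],[0.3,-1,0,0,0,0],[0.3,-1,0,0,0,0],[0.3,-1,0,0,0,0],[0.3,-1,0,0,0,0],[0.3,-1,0,0,0,0]]]'
python3 - <<'E'
from cell import ctrl
from h import *
s=ctrl.read_state();print(s["eef_pos"].round(1),np.degrees(s["tool_rot"]).round(2),delta(s,520,12.8,150,-8))
E
```

```text
clock: 1.97
eef_pos: [454.8, -90.2, 231.7]
tool_rot: [3.135, -0.01, -0.134]
force: [0.4, -0.2, 0.2]
width: 85.1
[454.8 -90.2 231.7] [179.62  -0.56  -7.66] (array([ 1.67, -3.71,  2.71]), array([ 0.06, -0.09,  0.06]))
```

```bash
python3 -m crank '[[[0.42,-0.93,0.5,0,0,0],[0.42,-0.93,0.5,0,0,0],[0.42,-0.93,0.5,0,0,0],[0.42,-0.93,0.5,0,0,0],[0,0,0,0,0,0]]]'
cat >> h.py <<'E'
def fpix(im,X):
    "world points -> fisheye pixel"
    c=np.array(im["R"])@np.array(X,float)+np.array(im["t"]);K=im["camera_matrix"]
    rr=np.hypot(c[0],c[1]);th=np.arctan2(rr,c[2]);return np.array([K[0,2]+K[0,0]*th*c[0]/rr,K[1,2]+K[1,1]*th*c[1]/rr])
def fworld(im,uv,z):
    K=im["camera_matrix"];m=np.array([(uv[0]-K[0,2])/K[0,0],(uv[1]-K[1,2])/K[1,1]]);th=np.hypot(*m)
    d=np.array(im["R"]).T@np.r_[m/th*np.sin(th),np.cos(th)];o=-np.array(im["R"]).T@np.array(im["t"]);return o+d*(z-o[2])/d[2]
E
python3 - <<'E'
from cell import ctrl
from h import *
s=ctrl.read_state();print(s["eef_pos"].round(1),np.degrees(s["tool_rot"]).round(2),delta(s,520,12.8,150,-8))
im=ctrl.get_image("wrist");print(im["camera_matrix"].tolist())
p=im["color"][:,:,::-1].copy()
cv2.imwrite("pics/wrist1.png",p)
print(fpix(im,[520,12.8,30]),fpix(im,[610,0.3,10]))
c=im["color"].astype(int)
gold=((c[:,:,0]>100)&(c[:,:,2]<80)&(c[:,:,1]>50)).astype(np.uint8)
n,l,st,ce=cv2.connectedComponentsWithStats(gold)
for k in range(1,n):
    if st[k,4]>200: print(st[k],ce[k])
E
```

```text
clock: 2.38
eef_pos: [528.5, 26.6, 171.9]
tool_rot: [3.141, -0.02, -0.12]
force: [0.8, 0.9, 0.2]
width: 85.3
[528.5  26.6 171.9] [179.94  -1.17  -6.89] (array([-0.24,  0.49,  0.73]), array([ 0.01, -0.19,  0.18]))
[[325.19226210127806, 0.0, 280.9179811313029], [0.0, 325.19226210127806, 206.19604229812282], [0.0, 0.0, 1.0]]
[296.74681144 203.46779993] [298.20785391 103.4605268 ]
[ 287   92   20   75 1151] [296.3214596  132.05473501]
[128 126  30  71 885] [142.95819209 164.01129944]
[ 263  166   64   66 2566] [295.42322681 199.44154326]
[ 124  191   59   65 2232] [153.90456989 222.80107527]
[  32  208   54  100 1611] [ 61.81378026 268.91868405]
```

View pics/wrist1.png

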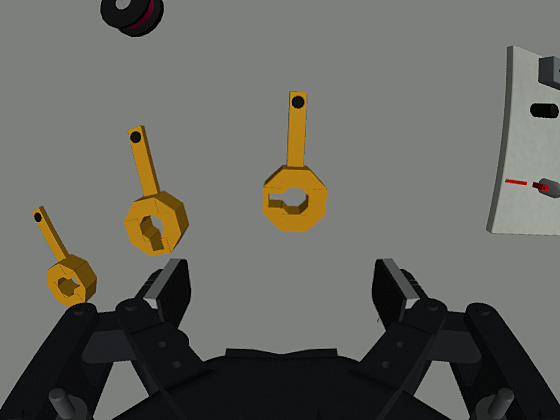

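The wrist view shows hub_a centred near (295,199) with its dot at (298,102). The keyway is on the left of the arm, which confirms the choice.

```bash
python3 - <<'E'
from cell import ctrl
from h import *
s=ctrl.read_state()
im=ctrl.get_image("wrist")
h=fworld(im,(295.3,199.3),30);d=fworld(im,(298,102),10);print(h,d,np.hypot(*(d-h)[:2]),np.degrees(np.arctan2(*(d-h)[1::-1])))
a=np.degrees(np.arctan2(*(d-h)[1::-1]))
print(delta(s,h[0],h[1],70,a))
E
```

```text
[522.51328131  10.48011085  30.        ] [610.05474709  -3.12936765  10.        ] 88.59303661825399 -8.836649260531624
(array([-0.17,  0.45,  3.42]), array([ 0.03, -0.19,  0.3 ]))
```

```bash
python3 -m crank '[[[-0.1,0.25,0.85,0,-0.2,0.3],[-0.1,0.2,0.85,0,0,0],[0,0,0.85,0,0,0],[0,0,0.7,0,0,0],[0,0,0,0,0,0]]]'
python3 - <<'E'
from cell import ctrl
from h import *
s=ctrl.read_state()
print(s["eef_pos"].round(1),np.degrees(s["tool_rot"]).round(2),delta(s,521.5,11,1,-8.8))
E
```

```text
clock: 2.9
eef_pos: [521.5, 0.3, 77.7]
tool_rot: [3.136, -0.008, -0.164]
force: [-1.2, 0.0, -0.1]
width: 85.3
[5.215e+02 3.000e-01 7.770e+01] [179.66  -0.46  -9.39] (array([-0.08, -0.37,  2.56]), array([ 0.06, -0.08, -0.1 ]))
```

```bash
python3 -m crank '[[[-0.05,-0.3,0.3,0,-0.08,-0.1],[0,0,0,0,0,0],[0,0,0,0,0,0]]]'
python3 - <<'E'
from cell import ctrl
from h import *
s=ctrl.read_state()
print(s["eef_pos"].round(1),np.degrees(s["tool_rot"]).round(2),delta(s,521.5,11,1,-8.8))
im=ctrl.get_image("wrist");cv2.imwrite("pics/wrist2.png",im["color"][:,:,::-1])
print(fpix(im,[521.5,11,30]),fpix(im,[612,-3,10]))
E
```

```text
clock: 3.15
eef_pos: [522.1, 6.7, 70.4]
tool_rot: [3.135, -0.001, -0.157]
force: [0.4, 0.3, 0.2]
width: 85.6
[522.1   6.7  70.4] [ 1.796e+02 -3.000e-02 -8.980e+00] (array([-0.04, -0.15,  2.31]), array([ 0.07, -0.01, -0.03]))
[273.6392677  236.21600852] [273.04676115  83.45851116]
```

View pics/wrist2.png

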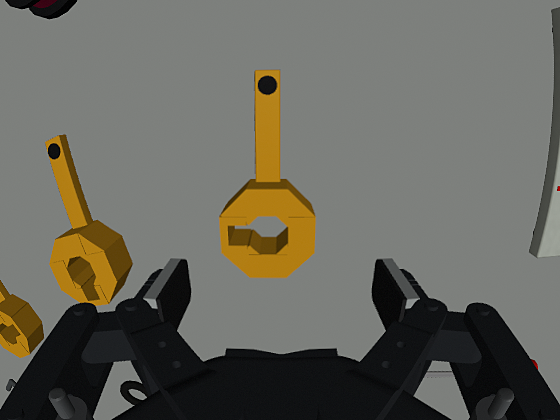

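The hub is centred near (267.5,234), slightly left of the finger midline at about 280.

```bash
python3 - <<'E'
from cell import ctrl
from h import *
s=ctrl.read_state()
im=ctrl.get_image("wrist")
h=fworld(im,(267.5,234),30);d=fworld(im,(267,85),10);print(h,d)
a=np.degrees(np.arctan2(*(d-h)[1::-1]));print(a,delta(s,h[0],h[1],1,a))
E
```

```text
[523.57943399  14.95106666  30.        ] [611.78478511   1.37431929  10.        ]
-8.750409505842434 (array([ 0.  , -0.28,  2.32]), array([ 0.06, -0.01, -0.03]))
```

```bash
python3 -m crank '[[[0,-0.28,0.3,0.05,0,0],[0,0,0.6,0,0,0],[0,0,0.6,0,0,0],[0,0,0.4,0,0,0],[0,0,0.2,0,0,0],[0,0,0,0,0,0]]]'
python3 - <<'E'
from cell import ctrl
from h import *
s=ctrl.read_state()
print(s["eef_pos"].round(1),np.degrees(s["tool_rot"]).round(2),s["force"].round(1),delta(s,523,14.5,1,-8.8))
E
```

```text
clock: 3.75
eef_pos: [528.9, 19.9, 8.3]
tool_rot: [-3.137, -0.012, -0.154]
force: [-1.6, 0.0, -0.1]
width: 85.1
[528.9  19.9   8.3] [-179.76   -0.72   -8.82] [-1.6  0.  -0.1] (array([-0.17,  0.21,  0.24]), array([-0.04, -0.12, -0.  ]))
```

```bash
python3 -m crank '[[[-0.15,0.2,0.15,0,-0.1,0],[0,0,0,0,0,0],[0,0,0,0,0,0]]]'
python3 - <<'E'
from cell import ctrl
from h import *
s=ctrl.read_state()
print(s["force"].round(1),np.degrees(s["tool_rot"]).round(2),delta(s,523,14.5,1,-8.8))
E
```

```text
clock: 4.0
eef_pos: [523.8, 15.1, 4.1]
tool_rot: [-3.137, -0.002, -0.153]
force: [0.2, 0.1, 0.4]
width: 85.2
[0.2 0.1 0.4] [-1.7972e+02 -1.3000e-01 -8.7500e+00] (array([-0.02,  0.02,  0.1 ]), array([-0.05, -0.02,  0.01]))
```

```bash
python3 -m crank '[[[0,0,0.1,0,0,0],[0,0,0,0,0,0]]]'; python3 -m crank '[[[0,0,0,0,0,0],[0,0,0,0,0,0],[0,0,0,0,0,0],[0,0,0,0,0,0],[0,0,0,0,0,0],[0,0,0,0,0,0],[0,0,0,0,0,0],[0,0,0,0,0,0]]]' 1
```

```text
clock: 4.17
eef_pos: [524.5, 14.7, 1.9]
tool_rot: [-3.136, -0.004, -0.154]
force: [-0.5, -0.7, -0.9]
width: 85.6
clock: 4.83
eef_pos: [524.9, 14.8, 2.9]
tool_rot: [-3.136, -0.005, -0.154]
force: [-0.2, 0.0, 0.2]
width: 57.1
```

```bash
python3 -m crank '[[[0,0,-0.4,0,0,0],[0,0,-0.6,0,0,0],[0,0,-0.8,0,0,0],[0,0,-0.8,0,0,0],[0,0,0,0,0,0],[0,0,0,0,0,0]]]'
python3 - <<'E'
from cell import ctrl
from h import *
s=ctrl.read_state()
print(s["width"],s["force"].round(1),s["eef_pos"].round(1),np.degrees(s["tool_rot"]).round(2),delta(s,505,-286,150,-11))
im=ctrl.get_image("wrist");cv2.imwrite("pics/wrist3.png",im["color"][:,:,::-1])
im=ctrl.get_image("side");cv2.imwrite("pics/side3.png",cv2.resize(im["color"][120:400,180:380,::-1],None,fx=2.1,fy=2.1))
a=cv2.imread("pics/wrist3.png");b=cv2.imread("pics/side3.png");a=cv2.resize(a,(380,285))
H=max(a.shape[0],b.shape[0]);f=lambda q:cv2.copyMakeBorder(q,0,H-q.shape[0],0,0,0)
cv2.imwrite("pics/comb3.png",np.hstack([f(a),f(b)]))
E
```

```text
clock: 5.33
eef_pos: [522.7, 14.4, 85.7]
tool_rot: [-3.137, -0.002, -0.154]
force: [-0.9, 0.5, -1.8]
width: 56.6
56.64654580519181 [-0.9  0.5 -1.8] [522.7  14.4  85.7] [-1.7971e+02 -9.0000e-02 -8.8100e+00] (array([ 0.95,  9.98, -2.19]), array([-0.05, -0.01,  0.37]))
```

View pics/comb3.png

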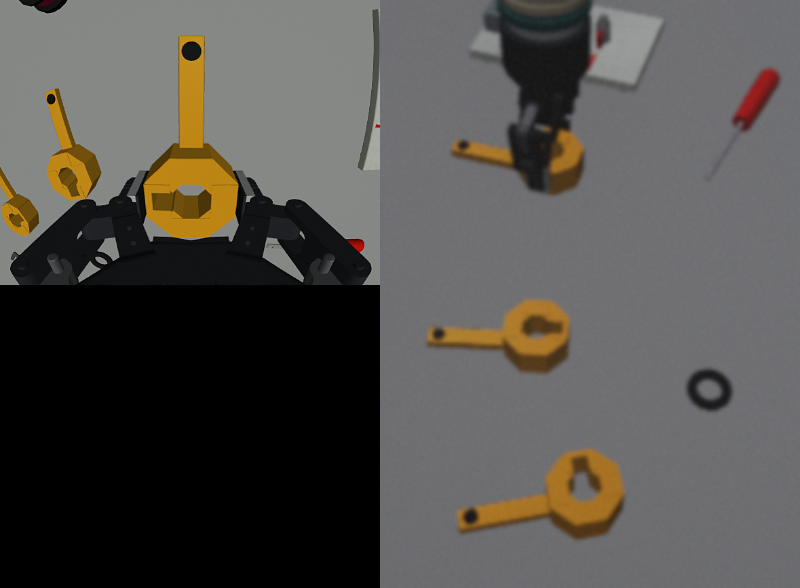

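Hub held (width 57). It is square between the pads, with the arm straight ahead. I'll carry it to about 85 mm left of the shaft and look at the shaft unobstructed from there.

```bash
python3 -m crank '[[[0,0.5,-0.6,0,0,0.1],[0.1,0.8,-0.7,0,0,0.1],[0.1,0.9,-0.2,0,0,0.1],[0.1,0.9,0,0,0,0],[0.1,0.9,0,0,0,0],[0.1,0.9,0,0,0,0],[0.1,0.8,0,0,0,0],[0.1,0.5,0,0,0,0],[0,0.1,0,0,0,0],[0,0,0,0,0,0],[0,0,0,0,0,0]]]'
python3 - <<'E'
from cell import ctrl
from h import *
s=ctrl.read_state()
print(s["width"],s["force"].round(1),s["eef_pos"].round(1),np.degrees(s["tool_rot"]).round(2),delta(s,505,-286,130,-11))
im=ctrl.get_image("wrist");p=im["color"][:,:,::-1].copy();cv2.imwrite("pics/wrist4.png",p)
print(fpix(im,[505,-286,58]),fpix(im,[594,-269,55]),fpix(im,[580.5,-333,55]))
E
```

```text
clock: 6.35
eef_pos: [502.1, -179.4, 118.8]
tool_rot: [-3.135, 0.022, -0.181]
force: [-0.1, 1.0, -1.5]
width: 57.0
57.00768585335562 [-0.1  1.  -1.5] [ 502.1 -179.4  118.8] [-179.65    1.25  -10.35] (array([ 0.73,  3.47, -0.41]), array([-0.06,  0.21,  0.11]))
[432.22469046 190.55554362] [393.51355284  61.91700233] [477.74009076  76.61917324]
```

View pics/wrist4.png

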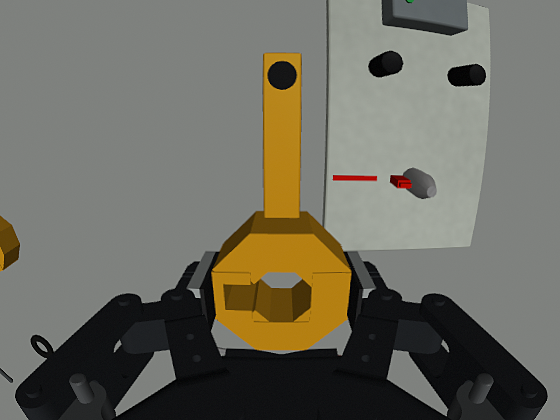

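The nose shows at (432,191) and the posts at (393,62) and (478,75), all within about 2 px of prediction, so the station pose is confirmed. Next I'll measure the hub's offset in the gripper.

```bash
python3 - <<'E'
from cell import ctrl
from h import *
from scipy.spatial.transform import Rotation as Ro
s=ctrl.read_state();R=Ro.from_euler("xyz",s["tool_rot"]).as_matrix()
im=ctrl.get_image("wrist")
for uv in((281,294),(281.5,297)):
    h=fworld(im,uv,s["eef_pos"][2]+27); print(h, R.T@(h-s["eef_pos"]))
d=fworld(im,(282.5,75),s["eef_pos"][2]+7); print(d,np.degrees(np.arctan2(*(d-h)[1::-1])),np.hypot(*(d-h)[:2]))
o=R.T@(h-s["eef_pos"]);print(s["eef_pos"])
print("go",delta(s,505,-286,110,-11))
E
```

```text
[ 502.24597573 -178.97768505  145.73106034] [ -0.35585903  -0.07551924 -26.99883793]
[ 500.71618515 -178.91293715  145.73106034] [ -1.87219955   0.13451031 -26.96642635]
[ 588.27995865 -195.07832949  125.73106034] -10.459765207640691 89.04344074076432
[ 502.0222293  -178.83794975  118.73106034]
go (array([0.74, 3.5 , 0.25]), array([-0.06,  0.21,  0.12]))
```

```bash
python3 -m crank '[[[0.15,0.5,0,0,0.2,0.1],[0.2,0.8,0.1,0,0,0],[0.2,0.8,0.1,0,0,0],[0.1,0.7,0.1,0,0,0],[0,0.3,0,0,0,0],[0,0,0,0,0,0],[0,0,0,0,0,0]]]'
python3 - <<'E'
from cell import ctrl
from h import *
s=ctrl.read_state()
print(np.degrees(s["tool_rot"]).round(2),delta(s,505.5,-286,90,-11))
E
```

```text
clock: 7.03
eef_pos: [508.4, -261.5, 107.9]
tool_rot: [-3.127, 0.002, -0.169]
force: [0.4, 0.7, -1.8]
width: 56.8
[-1.7916e+02  1.3000e-01 -9.6800e+00] (array([0.04, 0.83, 0.58]), array([-0.14,  0.02,  0.22]))
```

```bash
python3 -m crank '[[[0.05,0.4,0,-0.14,0,0.2],[0.05,0.4,0.1,0,0,0],[0,0.05,0.1,0,0,0],[0,0,0.1,0,0,0],[0,0,0,0,0,0],[0,0,0,0,0,0]]]'
python3 - <<'E'
from cell import ctrl
from h import *
s=ctrl.read_state()
print(np.degrees(s["tool_rot"]).round(2),delta(s,505.5,-286,80,-11))
E
```

```text
clock: 7.53
eef_pos: [508.1, -282.8, 98.0]
tool_rot: [-3.14, 0.003, -0.184]
force: [-0.2, 0.2, -1.4]
width: 56.7
[-179.89    0.19  -10.56] (array([-0.06,  0.12,  0.6 ]), array([-0.02,  0.03,  0.07]))
```

```bash
python3 -m crank '[[[-0.06,0.12,0.2,0,0,0.07],[0,0,0.2,0,0,0],[0,0,0,0,0,0],[0,0,0,0,0,0]]]'
python3 - <<'E'
from cell import ctrl
from h import *
s=ctrl.read_state()
print(np.degrees(s["tool_rot"]).round(2),delta(s,505.5,-286,80,-11))
im=ctrl.get_image("wrist");cv2.imwrite("pics/wrist5.png",im["color"][:,:,::-1])
print(fpix(im,[505,-286,58]),fpix(im,[594,-269,55]),fpix(im,[580.5,-333,55]))
E
```

```text
clock: 7.87
eef_pos: [505.3, -285.2, 84.5]
tool_rot: [-3.139, 0.004, -0.191]
force: [-0.5, 0.1, -1.0]
width: 57.0
[-179.84    0.23  -10.97] (array([0.01, 0.03, 0.15]), array([-0.03,  0.04,  0.01]))
[282.65464003 243.26448918] [218.96172182  91.09290387] [343.32496884  93.18823042]
```

View pics/wrist5.png

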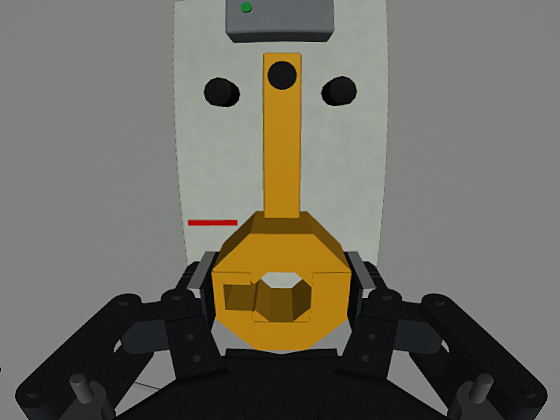

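The posts show at (218,92) and (343,90), either side of the arm and symmetric about it. The arm is aligned, so I'll lower gently.

```bash
python3 -m crank '[[[0,0.02,0.25,0,0,0],[0,0,0.25,0,0,0],[0,0,0.25,0,0,0],[0,0,0.1,0,0,0],[0,0,0,0,0,0]]]'
python3 - <<'E'
from cell import ctrl
from h import *
s=ctrl.read_state()
print(s["force"].round(1),np.degrees(s["tool_rot"]).round(2),delta(s,505.3,-286,23,-11))
E
```

```text
clock: 8.33
eef_pos: [505.3, -285.4, 56.3]
tool_rot: [-3.138, 0.004, -0.191]
force: [0.1, -0.0, -2.9]
width: 57.0
[ 0.1 -0.  -2.9] [-179.82    0.22  -10.95] (array([0.01, 0.02, 1.11]), array([-0.03,  0.04,  0.01]))
```

```bash
python3 -m crank '[[[0,0,0.2,0,0,0],[0,0,0.2,0,0,0],[0,0,0.1,0,0,0],[0,0,0,0,0,0]]]'
python3 - <<'E'
from cell import ctrl
from h import *
s=ctrl.read_state()
print(s["force"].round(1),np.degrees(s["tool_rot"]).round(2),delta(s,505.3,-286,23,-11))
E
```

```text
clock: 8.67
eef_pos: [505.2, -285.2, 39.3]
tool_rot: [-3.138, 0.004, -0.191]
force: [-0.2, -0.8, -1.1]
width: 57.0
[-0.2 -0.8 -1.1] [-179.81    0.25  -10.94] (array([0.01, 0.03, 0.54]), array([-0.03,  0.04,  0.01]))
```

```bash
python3 -m crank '[[[0,0,0.15,0,0,0],[0,0,0.15,0,0,0],[0,0,0.1,0,0,0],[0,0,0.05,0,0,0],[0,0,0,0,0,0]]]'
python3 - <<'E'
from cell import ctrl
from h import *
s=ctrl.read_state()
print(s["force"].round(1),np.degrees(s["tool_rot"]).round(2),delta(s,505.3,-286,23,-11))
E
```

```text
clock: 9.08
eef_pos: [505.4, -285.2, 24.4]
tool_rot: [-3.138, 0.004, -0.191]
force: [-1.0, -0.5, -2.1]
width: 57.0
[-1.  -0.5 -2.1] [-179.82    0.22  -10.94] (array([0.  , 0.03, 0.05]), array([-0.03,  0.04,  0.01]))
```

```bash
python3 -m crank '[[[0,0,0.06,0,0,0],[0,0,0,0,0,0],[0,0,0,0,0,0]]]'
python3 -m crank '[[[0,0,0,0,0,0],[0,0,0,0,0,0],[0,0,0,0,0,0],[0,0,0,0,0,0],[0,0,0,0,0,0],[0,0,0,0,0,0],[0,0,0,0,0,0],[0,0,0,0,0,0]]]' -1
```

```text
clock: 9.33
eef_pos: [505.7, -285.4, 23.6]
tool_rot: [-3.139, 0.003, -0.191]
force: [-0.6, 0.6, -1.0]
width: 56.8
clock: 10.0
eef_pos: [507.1, -286.2, 24.4]
tool_rot: [-3.14, -0.0, -0.191]
force: [-0.1, -0.2, 0.5]
width: 85.5
```

```bash
python3 -m crank '[[[0,0,-0.3,0,0,0],[0,0,-0.5,0,0,0],[0,0,-0.8,0,0,0],[0,0,-1,0,0,0],[-0.5,0,-1,0,0,0],[-0.8,0,-0.8,0,0,0],[-0.5,0,-0.3,0,0,0],[0,0,0,0,0,0],[0,0,0,0,0,0]]]'
python3 - <<'E'
from cell import ctrl
from h import *
s=ctrl.read_state();print(s["eef_pos"].round())
im=ctrl.get_image("wrist");cv2.imwrite("pics/wrist6.png",im["color"][:,:,::-1])
print(fpix(im,[505,-286,58]),fpix(im,[505,-286,50]))
E
```

```text
clock: 10.75
eef_pos: [452.7, -275.7, 175.4]
tool_rot: [-3.14, -0.002, -0.19]
force: [0.4, 0.0, 1.0]
width: 85.4
[ 453. -276.  175.]
[281.27880839 136.30043363] [281.26834698 135.61748216]
```

View pics/wrist6.png

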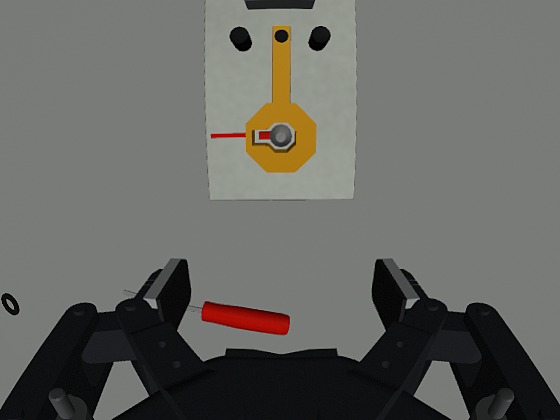

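The hub is on the shaft at (281,136), with the red key inside the keyway and the arm between the posts. One check of the height and tilt by depth, then hand in.

```bash
python3 - <<'E'
from cell import ctrl
from h import *
for n in("top","wrist"):
    im=ctrl.get_image(n);K,R,t=im["camera_matrix"],np.array(im["R"]),np.array(im["t"]);c=im["color"].astype(int)
    g=(c[:,:,0]>90)&(c[:,:,2]<80)&(c[:,:,1]>50)&(c[:,:,0]-c[:,:,1]>20)&(c[:,:,0]-c[:,:,1]<90)&(im["depth"]>0)
    ys,xs=np.where(g);d=im["depth"][ys,xs]
    if n=="top": r=np.c_[(xs-K[0,2])/K[0,0],(ys-K[1,2])/K[1,1],np.ones(len(xs))]
    else:
        m=np.c_[(xs-K[0,2])/K[0,0],(ys-K[1,2])/K[1,1]];th=np.hypot(*m.T);r=np.c_[m*(np.tan(th)/th)[:,None],np.ones(len(xs))]
    P=(r*d[:,None]-t)@R
    for nm,cx,cy in(("station",505,-286),("a old/others",455,103),):
        k=(np.hypot(P[:,0]-cx,P[:,1]-cy)<27)&(P[:,2]>35);Q=P[k]
        if len(Q)>50:
            A=np.linalg.lstsq(np.c_[Q[:,:2]-Q[:,:2].mean(0),np.ones(len(Q))],Q[:,2],rcond=None)[0]
            print(n,nm,len(Q),"z",np.median(Q[:,2]).round(1),"slope",A[:2].round(3))
    l=cv2.connectedComponentsWithStats(g.astype(np.uint8));print([(a[:5].tolist()) for a in l[2][1:] if a[4]>100])
E
```

```text
top station 186 z 48.5 slope [ 0.022 -0.02 ]
[[178, 0, 4, 43, 103], [185, 0, 9, 44, 300], [467, 3, 9, 45, 116], [205, 181, 26, 49, 558], [396, 185, 26, 39, 362], [143, 208, 28, 49, 578]]
wrist station 2426 z 50.2 slope [ 0.004 -0.012]
[[246, 25, 71, 148, 4354]]
```

The hub top is at about 50 mm, which means it is seated, and it is level. The other two hubs' blobs are where they started.

```bash
python3 -c "
from cell import ctrl
print(ctrl.finish_job())"
```

```text
the job is handed in; nothing more can be done
None
```

I fitted hub_a, the hub with its keyway left of the arm, onto the keyed shaft, let go, moved the arm clear and handed the job in at about 11 s of the 40 s allowed.

**Fit:** The last wrist picture shows the red key inside the keyway and the torque arm between the two posts. The shaft sits in the middle of the bore.

**Height and tilt:** The wrist camera puts the hub's top face at 50.2 mm, where 50 mm means seated, with a tilt of about 0.01 rad. The top camera, which is noisier, reads 48.5 mm and about 0.03 rad. Both are within the limits.

**Forces:** The wrist force readings stayed under about 3 N throughout the lowering.

**Other hubs:** hub_b and hub_c show at the same image positions as at the start, within a pixel or two.

No check failed, and the only disagreement was the small height and tilt difference between the two cameras.

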